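Serve sweets from the lever hopper and ease its lid shut

TASK

Press the hopper's lever paddle all the way down so that its linked lid swings fully open and the three round sweets roll out into the tin. When they are all in the tin, let the paddle come up slowly, easing the lid fully shut without letting it slam, and then take the hand clear. Work only by pressing on the lever: do not touch the lid or the sweets, and leave the tin, jar, cup and scoop where they are.

Things in the scene. Friction and masses are not known exactly. Their poses are not given: they have to be found in the camera images.
- dispenser: Fixed open-topped wooden hopper, 205 long (x) x 170 wide (y) x 200 mm high. Origin: on the bench, 75 mm behind its front. Its front, with the slanted lid, faces its own -x; the lever is on its -y side and turns about a level axis through (-10, -88, 120) mm. A steel floor slopes down to the front lip (75 mm ahead of the origin, 75 mm high); the sweets lie on it behind the lid.
- paddle_top (a point): Centre of the upper face of the lever's wooden paddle (55 x 60 x 12 mm), the place to press; 210 mm from the lever's axis, (-213, -145, 174) mm in the hopper's frame at rest. Pressed 83 mm straight down it meets its stop (it drifts 5 mm sideways; face tilted 0.2 rad up, then down). Clear space round and below. Pushes back with 4 N at first, 8 N fully down.
- lever (a joint): Lever angle, rad: 0 at rest (paddle up), 0.4 fully pressed against its stop. Springs back to 0 if released.
- lid (a joint): Lid angle, rad: 0 shut, 1.0 fully open (about level). Geared to the lever: lid = 2.5 x lever angle; 10 mm of paddle travel is about 0.12 rad of lid. Let go, the lever flies up and the lid slams at several rad/s; letting the paddle rise at 30 to 50 mm/s shuts it gently.
- lid_edge (a point): Middle of the lower edge of the lid: a clear flat plate in an aluminium frame, 150 wide x 136 long x 5 mm, closing the slanted front mouth. Shut, this edge lies just before the lip, 75 mm above the bench. The hinge is at the top of the mouth, at (-10, 0, 190) mm in the hopper's frame; opening, the edge swings forward and up to about 135 mm ahead of the hinge, about level with it.
- tin: Loose open steel tin, 160 (x) x 150 (y) x 50 mm high, walls 4 mm, standing under the front lip of the hopper. Origin: centre of its underside; axes as the hopper's.
- jar: Closed amber glass jar, 80 mm across, 130 mm high; bystander. Origin: centre of its underside.
- cup: Open steel cup, 76 mm across, 75 mm high; bystander. Origin: centre of its underside.
- scoop: Steel scoop with wooden handle lying on the bench, 180 mm long, 60 wide, 30 high; bystander. Origin: on the bench under the back of its pan, the handle along its own -x.
- sweet0: White round boiled sweet, a ball 32 mm across, 22 g, one of three alike side by side behind the lid. Origin: its centre.
- sweet1: White round boiled sweet, a ball 32 mm across, 22 g, one of three alike side by side behind the lid. Origin: its centre.
- sweet2: White round boiled sweet, a ball 32 mm across, 22 g, one of three alike side by side behind the lid. Origin: its centre.
Not all that is in view belongs to the job. Leave any blue or green look-alike of the tin alone.

How it is judged (in metres and radians):
On the way, in this order (a step that is already met when the one before it is completed fails the run):
1. the lever is pressed until the lid is fully open (over 0.9 of 1.0 rad) for 0.2 s (value of joint lid above 0.9 rad), for 0.2 s.
2. the lid is shut again (value of joint lid below 0.04 rad), for 0.2 s.
At the end, for the whole second after the job is handed in: The lid is shut (under 0.04 rad), all three sweets lie in the tin (inside its walls, slower than 0.1 m/s), and tin, jar, cup and scoop are within 20 mm of where they began (value of joint lid below 0.04 rad and x of sweet0 in the frame of tin between -0.078 and 0.078 m and y of sweet0 in the frame of tin between -0.073 and 0.073 m and z of each of sweet0, sweet1, sweet2 in the frame of tin below 0.05 m and linear speed of each of sweet0, sweet1, sweet2 below 0.1 m/s and x of sweet1 in the frame of tin between -0.078 and 0.078 m and y of sweet1 in the frame of tin between -0.073 and 0.073 m and x of sweet2 in the frame of tin between -0.078 and 0.078 m and y of sweet2 in the frame of tin between -0.073 and 0.073 m and distance of each of tin, jar, cup, scoop from where it was at the start of the episode below 0.02 m); the robot touches nothing.
It fails at once if the lid slams: it closes faster than 2 rad/s in the lower half of its travel (a paddle rise of about 0.17 m/s) (value of joint lid below 0.5 rad and velocity of joint lid below -2 rad/s).
It fails at once if the robot touches the lid (over 1 N) (contact force between any of the fingers, the arm and lid_c0 above 1 N).
It fails at once if the robot touches a sweet (contact force between any of the fingers, the arm and sweet0 above 0.3 N or contact force between any of the fingers, the arm and sweet1 above 0.3 N or contact force between any of the fingers, the arm and sweet2 above 0.3 N).
It fails at once if the tin or a bystander is shoved more than 30 mm, lifted or tipped (distance of any of jar, cup, scoop, tin from where it was at the start of the episode above 0.03 m or height (world z) of any of jar, cup, scoop, tin above 0.015 m or angle between any of jar, cup, scoop, tin's own z axis and vertical above 0.3 rad).
It also fails if it takes over 38 s, if anything falls off the work surface, if the arm or the gripper's body presses on something with over 40 N, if the wrist force passes 120 N, or if a joint passes its speed limit or range.

ROBOT

A 6-joint arm with a two-finger parallel gripper is mounted at the origin on the work surface. World frame = base frame: x ahead of the robot, y to its left, z up, the work surface at z = 0. Lengths are in mm, angles in degrees, forces in N, time in s.
With the tool pointing down it reaches from about 350 to 850 mm from the base axis. Payload 8.1 kg.
Tool frame: the origin (TCP) lies midway between the tips of the shut fingers; the grasp point (between the pads) lies 19 mm behind it; z points along the fingers, y is the direction in which the jaws open and shut (so a half turn about z gives the same grasp; the last joint's range is limited). The gripper opens to 85 mm and grips with 20 to 120 N. Pads are 22 mm wide; open, the fingers measure 114 mm over their backs; the gripper's body (76 mm by 85 mm) begins 54 mm behind the grasp point. The pads swing forward as they close: fully open they stand 13 mm farther back than shut.
Start: joints at [-74.565, 7.471, 85.268, -0, 87.261, -4.893], TCP at [208.462, -562.627, 203.692] pointing down, gripper open.
Joint ranges: [-169.43, 169.43], [-51.17, 129.36], [1.28, 143.12], [-76.62, 256.62], [0, 156.53], [-152.29, 152.29]. Speed limits (degrees/s): [136.94, 136.94, 159.86, 180, 180, 180].

INTERFACE

Orientations are given as [roll, pitch, yaw] about the fixed x, y, z axes, in that order (R = Rz(yaw) Ry(pitch) Rx(roll)).
In Python, from bench import r gives the robot as it stands.
- The arm moves only by the shell command python3 -m jog 'ROWS' [FORCE]. ROWS is JSON, a list of rows, each a list of 5 numbers: the shift along the tool's x, y, z in m, then the turn about the tool's z in rad, then the opening, from 0 (shut) to 1 (fully open). A call has 1 to 20 rows; each row is the pose to reach, as a shift and turn from the pose measured when the call began, along the tool's axes at that moment; what a row does not reach only later rows make up. A row lasts 1/10 s, in which the tool goes at most 50 mm and 8.59 degrees, less where a joint would pass 70% of its speed; a pose out of reach is approached as far as the arm can. A call with a gripper value outside its range is refused whole. The fingers move at their own pace and stop on an object; FORCE is the grip in N (left out, the last holds). Time passes only in rows, so rows that repeat a pose let the fingers close. It gives the time, the measured TCP pose, the force and the opening at its end, in the units of the state.
- r.sense(): the state, without advancing time (a new reading comes with each control period).
- r.snapshot(name): name is "scene" or "top" or "wrist"; returns a dict with "pixels" (400x640x3 uint8, red, green, blue), "K" (3x3 intrinsics, pixels), "k1" (the pictures are not rectified: a ray, as slopes to the right and down, at radius r is drawn at 1 + k1 r^2 times it, then the intrinsics apply), "R" (3x3) and "t" (3): a world point X has camera coordinates R X + t. Camera axes: x right, y down, z forward; pixel columns grow to the right and rows downward; lengths in mm; the calibration is good to about 2 mm. A picture is of the moment at which its call begins. There is no depth.
- r.hand_in(): hands the job in, once; it reports no verdict.
The state is a dict: "time": time; "joint_pos": joint angles; "qd": joint speeds; "joint_efforts": joint torques, N m; "tool_pos": TCP position; "tcp_rot": TCP orientation; "ft_force": force on the tool from outside, world axes, zero at the start; "wrist_torque": the same for the moment, N m; "finger_gap": finger opening in mm.
Only numpy, scipy, OpenCV 4.12 (cv2) and the standard library are available. Lean on these libraries where they do the work, as an engineer would, in place of code of your own. Each camera call takes 0.05 s, during which the arm holds its last target.

## Working session

There is one attempt and no reset: what is moved stays moved. The work goes in short steps, Python scripts to look and compute and a shell command to move; the robot and the scene stay as the last step left them, time stands still between calls to the robot, and variables do not carry over. Pictures are saved under pics/ and viewed, and the job is handed in when it is done.

```bash
mkdir -p pics; ls; python3 - <<'E'
from bench import r
import cv2
s=r.sense();print(s['time'],s['tool_pos'],s['tcp_rot'],s['finger_gap'])
for n in("scene","top","wrist"):
    d=r.snapshot(n);cv2.imwrite(f"pics/{n}0.png",d["pixels"][:,:,::-1]);print(n,d["K"],d["k1"],d["R"],d["t"])
E
```

```text
pics
0.0 [ 208.31310549 -562.02700974  202.62345498] [-1.79893436e+02 -1.06953697e-02  2.03291140e+01] 85.18211522078919
scene [[368.53512936   0.         316.36641818]
 [  0.         368.53512936 197.12552217]
 [  0.           0.           1.        ]] -0.05403119387436565 [[ 0.78171847  0.62357039 -0.00872937]
 [ 0.46764828 -0.59539748 -0.65330462]
 [-0.41257887  0.50661801 -0.75704482]] [-488.19448446 -127.11048352 1296.19749587]
top [[457.5447688    0.         320.14013906]
 [  0.         457.5447688  205.47419164]
 [  0.           0.           1.        ]] -0.13320834332009435 [[ 0.02004617 -0.99975446 -0.00944341]
 [-0.98369254 -0.01803378 -0.17895187]
 [ 0.17873763  0.01287671 -0.98381251]] [  78.173332    577.38123603 1384.129477  ]
wrist [[285.3180221    0.         318.42992869]
 [  0.         285.3180221  196.4825469 ]
 [  0.           0.           1.        ]] -0.01341230598543674 [[ 0.34774622 -0.93758766 -0.00139291]
 [-0.89650109 -0.33294167  0.29229376]
 [-0.27451478 -0.10039531 -0.95632757]] [-597.7855115   -38.51382683  380.60594082]
```

View pics/scene0.png

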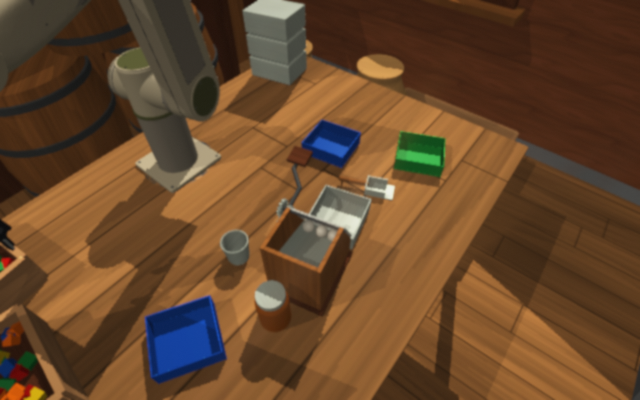

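View pics/top0.png

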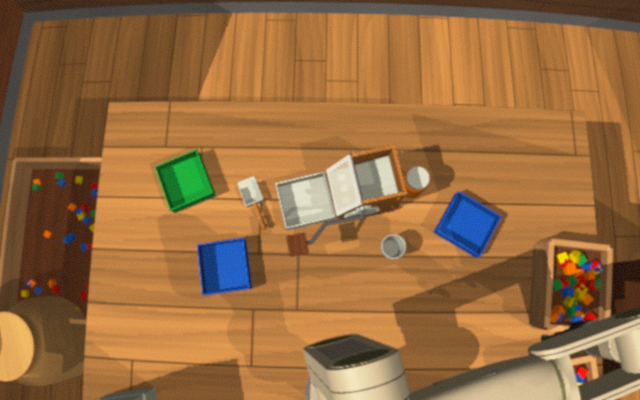

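View pics/wrist0.png

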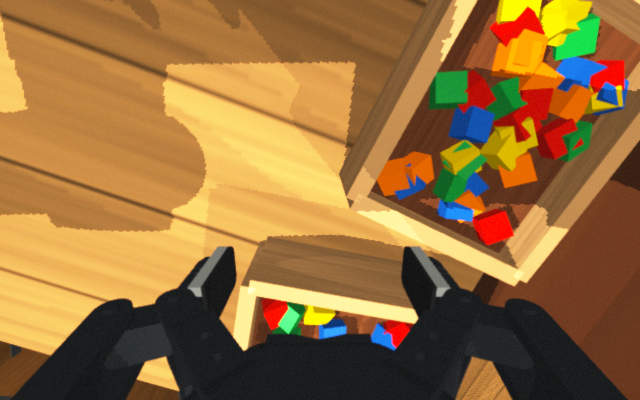

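The top view shows the paddle as a dark brown square near (297,244), the lever running to about (340,215), the tin at (303,200) and the scoop handle at (263,213). In the scene view the paddle is near (300,156). Next I'll mask the paddle and triangulate it.

```bash
cat > h.py <<'E'
import numpy as np,cv2
def ray(d,uv):
    D=np.array([d["k1"],0,0,0.]) 
    K=np.array(d["K"]); x=(np.array(uv,float)-[K[0,2],K[1,2]])/[K[0,0],K[1,1]]
    u=x.copy()
    for _ in range(30): u=x/(1+d["k1"]*(u@u))
    R=np.array(d["R"]);t=np.array(d["t"]); v=R.T@np.r_[u,1]
    return -R.T@t, v/np.linalg.norm(v)
def onz(d,uv,z):
    c,v=ray(d,uv); return c+v*(z-c[2])/v[2]
def tri(rays):
    A=sum(np.eye(3)-np.outer(v,v) for c,v in rays);b=sum((np.eye(3)-np.outer(v,v))@c for c,v in rays)
    p=np.linalg.solve(A,b); return p,[np.linalg.norm((np.eye(3)-np.outer(v,v))@(p-c)) for c,v in rays]
def proj(d,X):
    p=np.array(d["R"])@X+np.array(d["t"]);s=p[:2]/p[2];s=s*(1+d["k1"]*(s@s));K=np.array(d["K"]);return [K[0,0]*s[0]+K[0,2],K[1,1]*s[1]+K[1,2]]
E
python3 - <<'E'
from bench import r
from h import *
for n,(x,y,w,h) in dict(scene=(230,110,200,150),top=(230,130,220,150)).items():
    d=r.snapshot(n);im=d["pixels"][y:y+h,x:x+w,::-1]
    cv2.imwrite(f"pics/{n}1.png",cv2.resize(im,None,fx=3.6,fy=3.6,interpolation=cv2.INTER_CUBIC))
    print(n,d["pixels"][156,300],d["pixels"][244,297])
E
```

```text
scene [92 48 27] [85 85 76]
top [197 133  70] [118  67  42]
```

View pics/scene1.png

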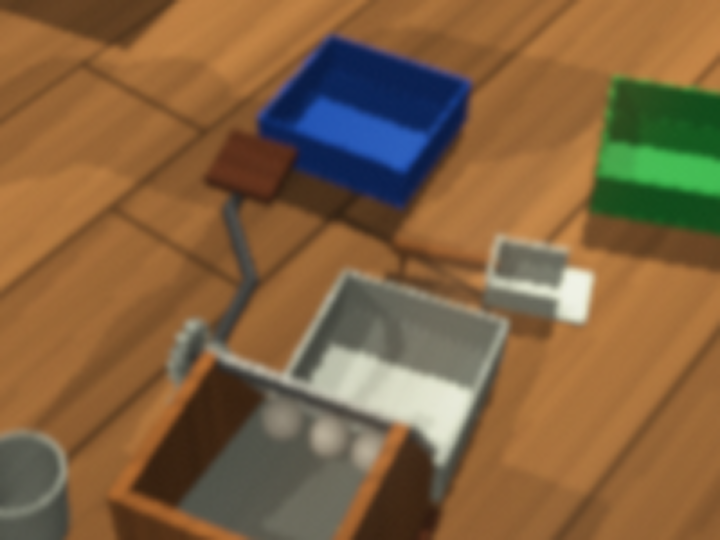

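View pics/top1.png

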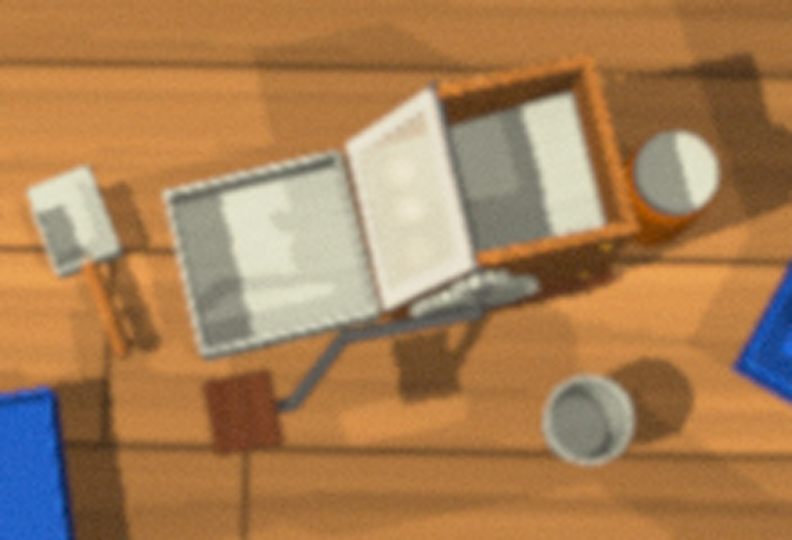

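```bash
python3 - <<'E'
from bench import r
from h import *
S=r.snapshot("scene");T=r.snapshot("top")
def cen(d,box):
    x,y,w,h=box;im=cv2.cvtColor(d["pixels"][y:y+h,x:x+w],cv2.COLOR_RGB2LAB)
    p=d["pixels"][y:y+h,x:x+w].astype(int)
    m=((p[...,0]<140)&(p[...,0]>1.3*p[...,2])&(p[...,0]-p[...,2]>30)&(p[...,2]<70)).astype(np.uint8)
    n,l,st,c=cv2.connectedComponentsWithStats(m)
    k=1+np.argmax(st[1:,4]);
    rc=cv2.minAreaRect(np.argwhere(l==k)[:,::-1].astype(np.float32))
    print(st[k],c[k]+[x,y],rc); return c[k]+[x,y]
a=cen(S,(280,140,40,30));b=cen(T,(283,228,30,32))
p,e=tri([ray(S,a),ray(T,b)]);print("paddle",p,e)
f=lambda X:np.array(X)/3.6+[230,130]
for z,pts in((50,[(165,190),(340,152),(383,308),(203,355)]),(200,[(585,60),(635,230),(475,265)])):
    print(z,[onz(T,f(q),z)[:2].round(1) for q in pts])
g=lambda X:np.array(X)/3.6+[230,110]
print("scene tin",[onz(S,g(q),50)[:2].round(1) for q in [(348,272),(508,323)]])
print("scene hop",[onz(S,g(q),200)[:2].round(1) for q in [(208,352),(112,492),(402,425)]])
print("bystanders", "cup",onz(T,f((588,420)),75)[:2],"lever elbow",onz(T,f((345,335)),150)[:2])
E
```

```text
[  0   0  40  30 823] [296.86998785 156.11300122] ((19.5, 14.5), (29.0, 39.0), 90.0)
[  0   5  30  27 449] [297.58129176 245.22271715] ((12.999999046325684, 18.5), (25.298980712890625, 28.43684196472168), 78.69007110595703)
paddle [437.86895128 148.44982338 165.71213914] [np.float64(1.655869502628852), np.float64(1.655869502628812)]
50 [array([647. , 231.7]), array([684.2,  77.7]), array([545.1,  37.7]), array([500.9, 193.2])]
200 [array([ 725.6, -118.4]), array([ 586.8, -156.4]), array([556.5, -30.2])]
scene tin [array([511.5, 193.8]), array([651.7, 230.4])]
scene hop [array([564.3, -33.2]), array([ 591.7, -154.3]), array([702.9,  -1.3])]
bystanders cup [ 448.14278829 -136.74257571] lever elbow [506.48861441  70.39956232]
```

```bash
python3 - <<'E'
from bench import r
from h import *
from scipy.spatial.transform import Rotation as Ro
S=r.snapshot("scene");T=r.snapshot("top")
p,e=tri([ray(S,(299.7,155.8)),ray(T,(297.6,244.4))]);print("paddle",p,e, onz(T,(297.6,244.4),174))
g=lambda X:np.array(X)/3.6+[230,110]
f=lambda X:np.array(X)/3.6+[230,130]
for a,b in zip([(235,132),(298,150),(268,200),(205,180)],[(205,380),(213,452),(283,445),(273,371)]): print(tri([ray(S,g(a)),ray(T,f(b))]))
# predict from hopper: tin corner mid etc
th=np.deg2rad(-75.5);R=np.array([[np.cos(th),-np.sin(th)],[np.sin(th),np.cos(th)]])
C=np.array([[725.6,-118.4],[586.8,-156.4]]).mean(0) # back edge mid, hopper x=130,y=0
o=C-R@[130,0];print("origin",o,"paddle pred",o+R@[-213,-145])
s=r.sense();Rt=Ro.from_euler('xyz',s['tcp_rot'],degrees=True).as_matrix();print(Rt.round(4),s['time'])
for z in(230,190):
  print(Rt.T@(np.r_[p[:2],z]-s['tool_pos']))
E
```

```text
paddle [442.33511185 150.88936573 166.7930062 ] [np.float64(1.66192303233724), np.float64(1.6619230323373197)] [440.54041392 149.20768075 174.        ]
(array([448.02272563, 161.38559313, 204.71054614]), [np.float64(20.984481156222486), np.float64(20.984481156222447)])
(array([428.08883202, 192.2172826 , 140.50840558]), [np.float64(24.411849942337746), np.float64(24.41184994233768)])
(array([437.040123  , 138.17555799, 128.92704181]), [np.float64(26.597843124755116), np.float64(26.597843124755155)])
(array([458.4696818 , 110.80558821, 196.12277436]), [np.float64(19.170994139301275), np.float64(19.170994139301197)])
origin [623.65059947 -11.54080675] paddle pred [429.93825075 158.36954006]
[[ 9.377e-01  3.474e-01 -0.000e+00]
 [ 3.474e-01 -9.377e-01  1.000e-04]
 [ 0.000e+00 -1.000e-04 -1.000e+00]] 0.45
[ 467.1850714  -587.77606625  -26.28165685]
[ 467.18399078 -587.77063744   13.71834277]
```

```bash
python3 -m jog '[[0.01,-0.012,-0.02,0,0],[0.03,-0.037,-0.04,0,0],[0.055,-0.07,-0.05,0,0],[0.085,-0.107,-0.06,0,0],[0.115,-0.145,-0.06,0,0],[0.145,-0.183,-0.06,0,0],[0.175,-0.221,-0.06,0,0],[0.205,-0.259,-0.06,0,0],[0.235,-0.297,-0.06,0,0],[0.265,-0.335,-0.06,0,0],[0.295,-0.373,-0.06,0,0],[0.325,-0.41,-0.06,0,0],[0.355,-0.448,-0.06,0,0],[0.385,-0.486,-0.06,0,0],[0.415,-0.523,-0.06,0,0],[0.44,-0.555,-0.06,0,0],[0.457,-0.577,-0.06,0,0],[0.466,-0.588,-0.06,0,0],[0.466,-0.588,-0.06,0,0],[0.466,-0.588,-0.06,0,0]]' 40
python3 - <<'E'
from bench import r
from h import *
s=r.sense();print(s['tool_pos'],s['ft_force'],s['finger_gap'])
for n in ("scene","wrist"):
    d=r.snapshot(n);im=d["pixels"]
    if n=="scene":
        print(proj(d,s['tool_pos']));im=cv2.resize(im[60:260,180:440],None,fx=3,fy=3,interpolation=cv2.INTER_CUBIC)
    cv2.imwrite(f"pics/{n}2.png",im[:,:,::-1])
    if n=="wrist":print(proj(d,s['tool_pos']),proj(d,np.r_[s['tool_pos'][:2],174]),proj(d,np.array([440.5,149.2,174])))
E
```

```text
time: 2.45
tool_pos: [441.0, 149.9, 263.7]
tcp_rot: [180.0, 0.0, 20.3]
ft_force: [-0.7, 0.2, 0.2]
finger_gap: 0.1
[441.0026974  149.93849866 263.66183279] [-0.71546896  0.21495927  0.23623538] 0.11101113587654717
[np.float64(296.96308592356587), np.float64(129.40151408435312)]
[np.float64(320.0188470222096), np.float64(228.74083444957512)] [np.float64(319.4595303226518), np.float64(191.02003780707219)] [np.float64(320.00230240021466), np.float64(191.75417279695748)]
```

View pics/scene2.png

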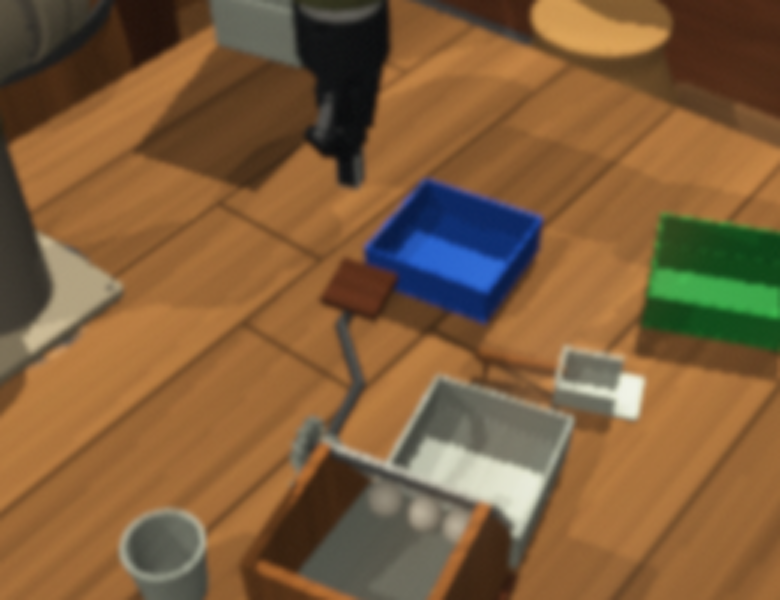

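View pics/wrist2.png

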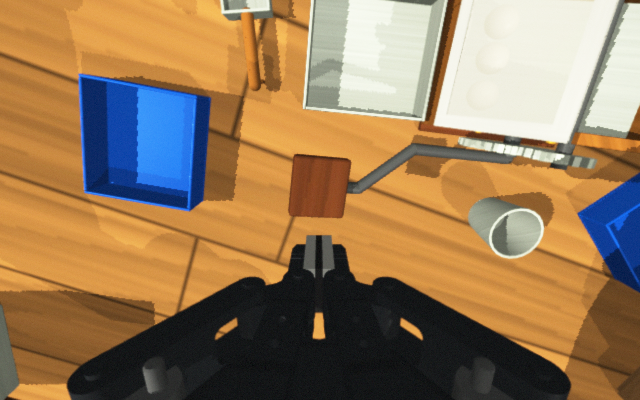

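The wrist view puts the paddle centre at (320,186), about 3 mm further along tool x than the fingertips. The paddle is clear of everything else. I'll press at that point.

```bash
python3 -m jog '[[0.001,0,0.02,0,0],[0.003,0,0.05,0,0],[0.003,0,0.07,0,0],[0.003,0,0.08,0,0],[0.003,0,0.088,0,0],[0.003,0,0.096,0,0],[0.003,0,0.096,0,0]]'
python3 -c "
from bench import r
print(r.sense()['ft_force'],r.sense()['tool_pos'])"
```

```text
time: 3.25
tool_pos: [443.8, 150.2, 167.4]
tcp_rot: [180.0, 0.0, 20.2]
ft_force: [-0.7, -0.1, 0.3]
finger_gap: -0.2
[-0.73440071 -0.08831004  0.30266657] [443.78710407 150.17531477 167.44245671]
```

```bash
python3 -m jog '[[0,0,0.005,0,0],[0,0,0.01,0,0],[0,0,0.01,0,0]]'
python3 - <<'E'
from bench import r
from h import *
s=r.sense();print(s['tool_pos'],s['ft_force'],s['finger_gap'])
for n in ("scene","wrist"):
    d=r.snapshot(n);im=d["pixels"]
    if n=="scene":
        im=cv2.resize(im[60:260,180:440],None,fx=3,fy=3,interpolation=cv2.INTER_CUBIC)
    cv2.imwrite(f"pics/{n}3.png",im[:,:,::-1])
E
```

```text
time: 3.55
tool_pos: [443.5, 150.2, 156.9]
tcp_rot: [180.0, 0.1, 20.2]
ft_force: [0.0, 0.2, 0.2]
finger_gap: -0.4
[443.47457502 150.15538874 156.87021895] [0.01060432 0.24439875 0.1828016 ] -0.39508491028966597
```

View pics/scene3.png

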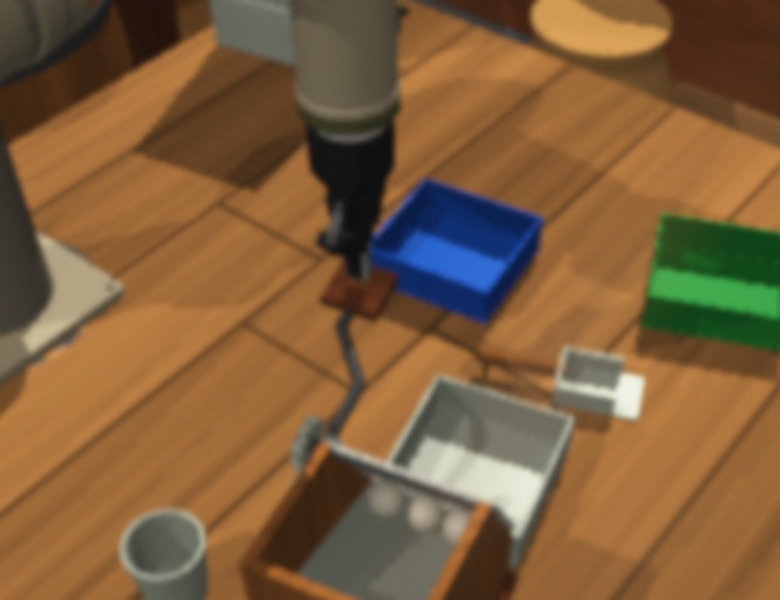

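View pics/wrist3.png

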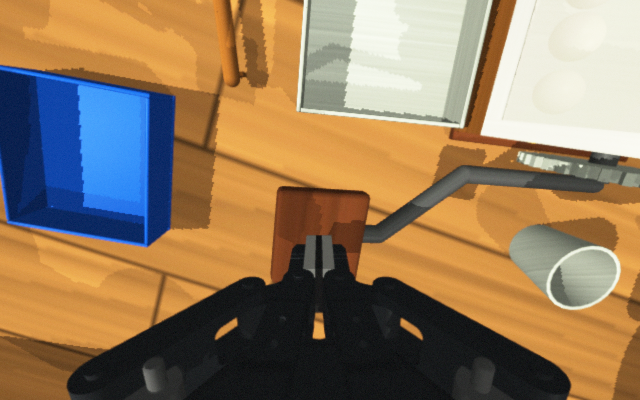

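```bash
python3 - <<'E'
from bench import r
from h import *
s=r.sense();p=s['tool_pos'];print(p)
d=r.snapshot("scene");T=r.snapshot("top");W=r.snapshot("wrist")
print(proj(d,p),proj(T,p),proj(W,p),"depth",(np.array(W["R"])@p+W["t"])[2])
print("paddle top corner rays on z", [onz(W,q,z).round(1).tolist() for z in(150,160,174) for q in((277,187),(370,192))])
cv2.imwrite("pics/scene4.png",cv2.resize(d["pixels"][120:190,260:340,::-1],None,fx=8,fy=8,interpolation=cv2.INTER_CUBIC))
cv2.imwrite("pics/top4.png",cv2.resize(T["pixels"][180:290,240:390,::-1],None,fx=5,fy=5,interpolation=cv2.INTER_CUBIC))
E
```

```text
[443.73510956 150.23188108 157.4562008 ]
[np.float64(299.49750707430684), np.float64(158.6080745197998)] [np.float64(297.60911673731846), np.float64(243.83035870215232)] [np.float64(320.4965112073676), np.float64(229.0182241736301)] depth 186.2703067533833
paddle top corner rays on z [[458.7, 185.9, 150.0], [476.5, 127.8, 150.0], [461.7, 185.5, 160.0], [478.6, 130.6, 160.0], [466.0, 184.8, 174.0], [481.5, 134.4, 174.0]]
```

View pics/scene4.png

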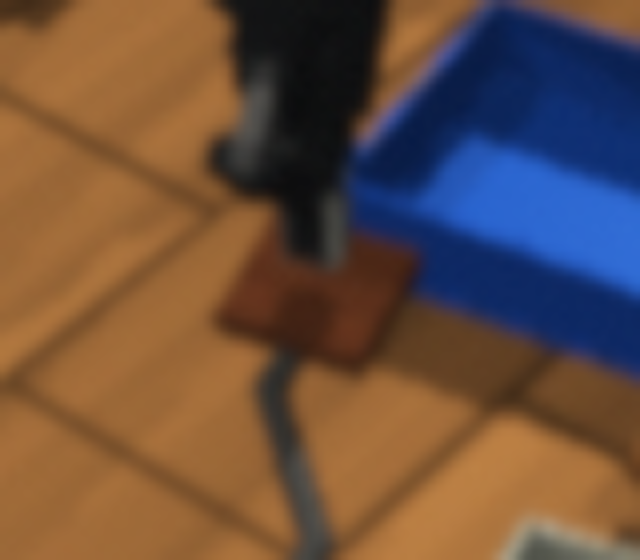

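View pics/top4.png

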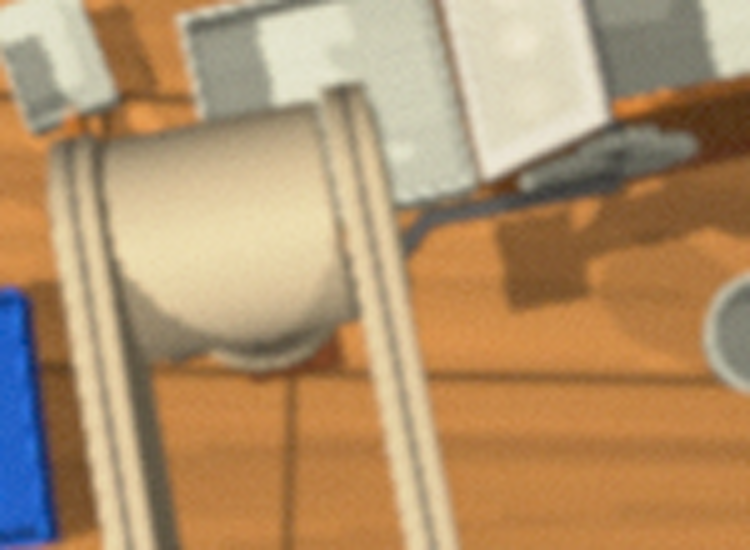

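The tip shows about 5 px above its projected spot and there is still no contact force. I'll keep going down gently while watching the force.

```bash
python3 -m jog '[[0,0,0.005,0,0],[0,0,0.01,0,0],[0,0,0.01,0,0]]'; python3 -m jog '[[0,0,0.005,0,0],[0,0,0.01,0,0],[0,0,0.01,0,0]]'
python3 - <<'E'
from bench import r
from h import *
s=r.sense();p=s['tool_pos'];print(p,s['ft_force'],s['joint_efforts'])
d=r.snapshot("scene");W=r.snapshot("wrist")
a=cv2.resize(d["pixels"][90:260,230:370,::-1],None,fx=3,fy=3,interpolation=cv2.INTER_CUBIC)
b=cv2.resize(W["pixels"][100:340,180:460,::-1],(380,326))
o=np.zeros((510,800,3),np.uint8);o[:,:420]=a;o[:326,420:]=b
cv2.imwrite("pics/c5.png",o)
E
```

```text
time: 4.1
tool_pos: [443.7, 150.2, 147.0]
tcp_rot: [180.0, 0.0, 20.2]
ft_force: [-0.2, 0.1, 0.2]
finger_gap: -0.0
time: 4.4
tool_pos: [443.7, 150.3, 136.4]
tcp_rot: [180.0, 0.0, 20.2]
ft_force: [1.1, 0.6, 1.5]
finger_gap: 0.4
[443.70208224 150.25821508 136.41486444] [1.12171053 0.59160236 1.49894781] [-1.57287475e-01 -3.76745224e+01 -4.71071327e+01 -1.46259698e-01
  2.22268137e-01 -5.28830817e-03]
```

View pics/c5.png

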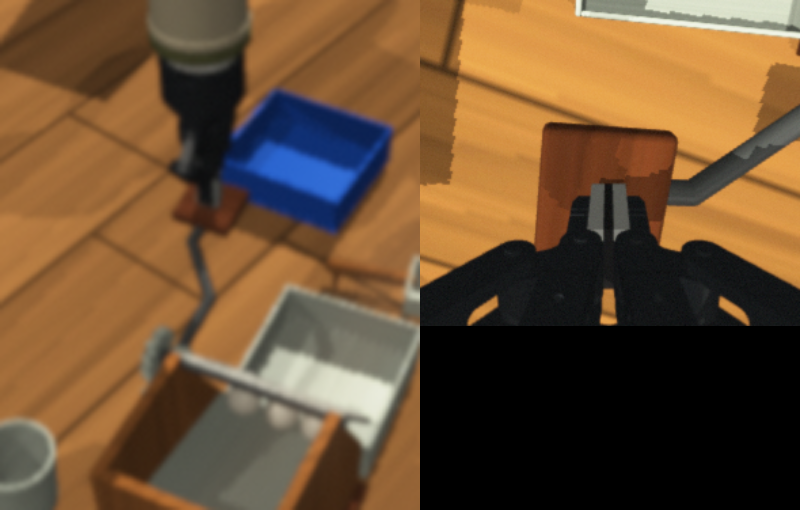

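```bash
python3 -m jog '[[0,0,0.01,0,0],[0,0,0.02,0,0],[0,0,0.03,0,0],[0,0,0.03,0,0]]'
python3 - <<'E'
from bench import r
from h import *
s=r.sense();p=s['tool_pos'];print(p,s['ft_force'])
d=r.snapshot("scene");W=r.snapshot("wrist")
a=cv2.resize(d["pixels"][90:260,230:370,::-1],None,fx=3,fy=3,interpolation=cv2.INTER_CUBIC)
b=cv2.resize(W["pixels"][100:340,180:460,::-1],(380,326))
o=np.zeros((510,800,3),np.uint8);o[:,:420]=a;o[:326,420:]=b
cv2.imwrite("pics/c6.png",o)
E
```

```text
time: 4.9
tool_pos: [443.1, 150.2, 105.8]
tcp_rot: [-180.0, 0.1, 20.2]
ft_force: [-0.4, 2.9, 5.9]
finger_gap: -0.3
[443.13292399 150.19936431 105.75346098] [-0.35469314  2.92505265  5.90789942]
```

View pics/c6.png

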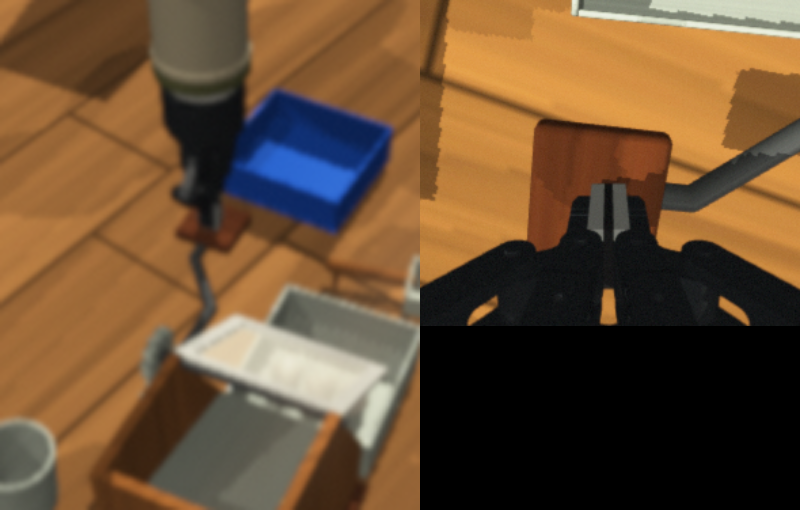

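The lever is moving with 6 N on the fingers, and the lid is about half open. I'll continue.

```bash
python3 -m jog '[[0,0,0.01,0,0],[0,0,0.02,0,0],[0,0,0.03,0,0],[0,0,0.03,0,0]]'; python3 -m jog '[[0,0,0.005,0,0],[0,0,0.008,0,0]]'
python3 - <<'E'
from bench import r
from h import *
s=r.sense();p=s['tool_pos'];print(p,s['ft_force'])
d=r.snapshot("scene");W=r.snapshot("wrist")
a=cv2.resize(d["pixels"][90:260,230:370,::-1],None,fx=3,fy=3,interpolation=cv2.INTER_CUBIC)
b=cv2.resize(W["pixels"][100:340,180:460,::-1],(380,326))
o=np.zeros((510,800,3),np.uint8);o[:,:420]=a;o[:326,420:]=b
cv2.imwrite("pics/c7.png",o)
E
```

```text
time: 5.4
tool_pos: [443.4, 150.0, 76.8]
tcp_rot: [180.0, 0.1, 20.2]
ft_force: [-0.1, 0.1, 6.0]
finger_gap: -0.3
time: 5.6
tool_pos: [443.8, 149.5, 69.7]
tcp_rot: [179.9, 0.1, 20.2]
ft_force: [-1.4, -3.2, 7.7]
finger_gap: -0.3
[443.82915246 149.52888961  69.67390225] [-1.3698821  -3.15293076  7.73228636]
```

View pics/c7.png

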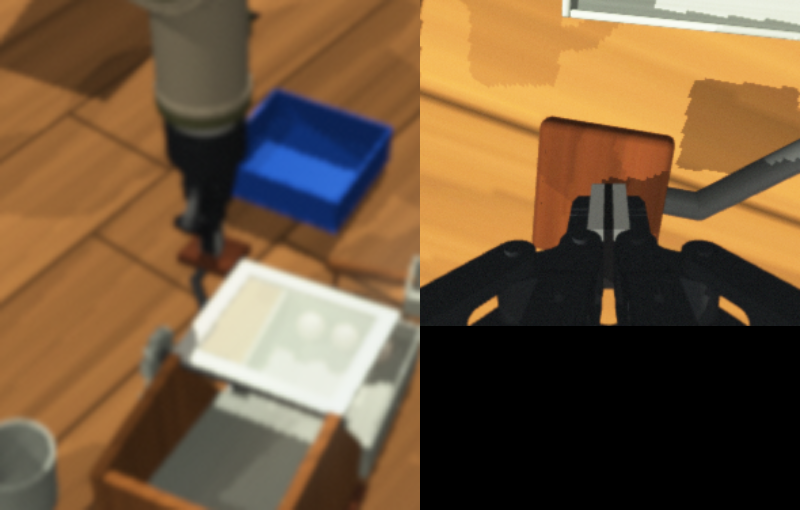

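```bash
python3 -m jog '[[0,0,0.004,0,0],[0,0,0.006,0,0],[0,0,0.006,0,0]]'; python3 -m jog '[[0,0,0.003,0,0],[0,0,0.005,0,0],[0,0,0.005,0,0]]';
```

```text
time: 6.0
tool_pos: [444.1, 148.9, 64.5]
tcp_rot: [179.9, 0.1, 20.2]
ft_force: [-1.2, -1.4, 6.9]
finger_gap: -0.0
time: 6.3
tool_pos: [444.6, 148.8, 63.7]
tcp_rot: [179.8, 0.1, 20.2]
ft_force: [-17.6, -4.2, 37.8]
finger_gap: 0.3
```

That is the stop (38 N at z 64). I'll ease off a little, hold, and look.

```bash
python3 -m jog '[[0,0,0,0,0],[0,0,0,0,0],[0,0,0,0,0],[0,0,0,0,0],[0,0,0,0,0]]'
python3 - <<'E'
from bench import r
from h import *
s=r.sense();p=s['tool_pos'];print(p,s['ft_force'])
d=r.snapshot("scene");W=r.snapshot("wrist")
a=cv2.resize(d["pixels"][90:260,230:370,::-1],None,fx=3,fy=3,interpolation=cv2.INTER_CUBIC)
b=cv2.resize(W["pixels"][0:240,180:460,::-1],(380,326))
o=np.zeros((510,800,3),np.uint8);o[:,:420]=a;o[:326,420:]=b
cv2.imwrite("pics/c8.png",o)
T=r.snapshot("top")
cv2.imwrite("pics/top8.png",cv2.resize(T["pixels"][150:270,240:430,::-1],None,fx=4,fy=4,interpolation=cv2.INTER_CUBIC))
E
```

```text
time: 6.8
tool_pos: [444.8, 148.9, 64.8]
tcp_rot: [179.8, 0.1, 20.2]
ft_force: [-2.2, 1.2, 6.9]
finger_gap: -0.0
[444.8406115  148.88193713  64.80809013] [-2.22922579  1.17652855  6.93616436]
```

View pics/c8.png

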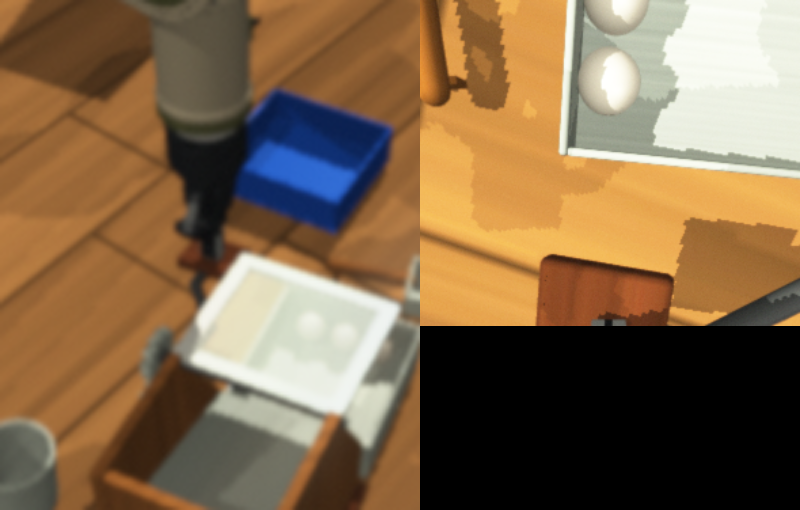

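View pics/top8.png

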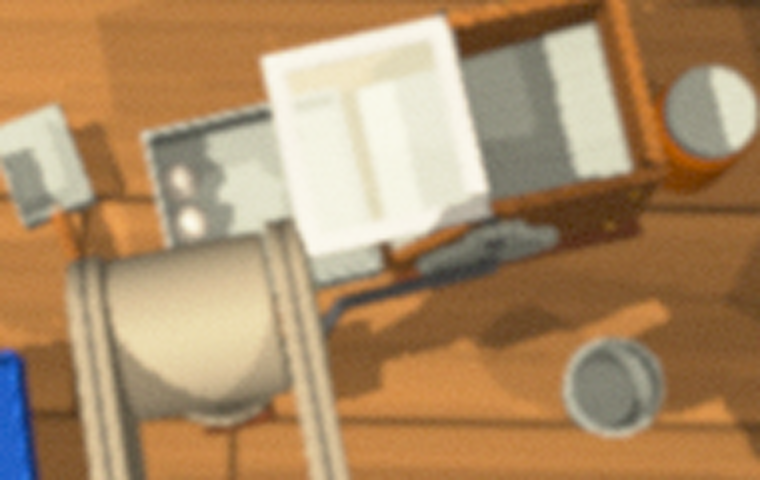

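The lid is fully open and at least two sweets lie by the tin's far wall. I'll check the full wrist view for the third.

```bash
python3 - <<'E'
from bench import r
import cv2
cv2.imwrite("pics/w9.png",r.snapshot("wrist")["pixels"][:,:,::-1])
E
```

```text
(no output)
```

View pics/w9.png

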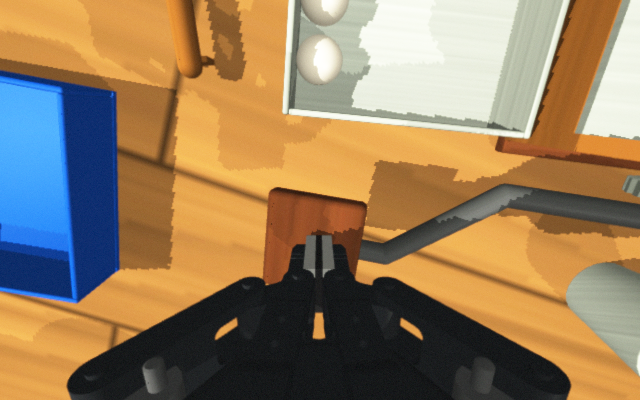

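```bash
python3 - <<'E'
from bench import r
from h import *
T=r.snapshot("top");W=r.snapshot("wrist")
for q in((180,180),(190,222)): print("top",onz(T,np.array(q)/4+[240,150],20))
for q in((320,60),(325,3)): print("wrist",onz(W,q,20))
S=r.snapshot("scene")
for q in((310,326),(345,335)): print("scene",onz(S,np.array(q)/3+[230,90],20))
cv2.imwrite("pics/s10.png",cv2.resize(S["pixels"][160:240,280:380,::-1],None,fx=8,fy=7,interpolation=cv2.INTER_CUBIC))
E
```

```text
top [613.97475174 203.86158913  20.        ]
top [579.66209129 194.63021179  20.        ]
wrist [545.56532167 186.18095818  20.        ]
wrist [579.12332017 195.10278749  20.        ]
scene [545.14669116 184.66984931  20.        ]
scene [580.90317095 197.20252373  20.        ]
```

View pics/s10.png

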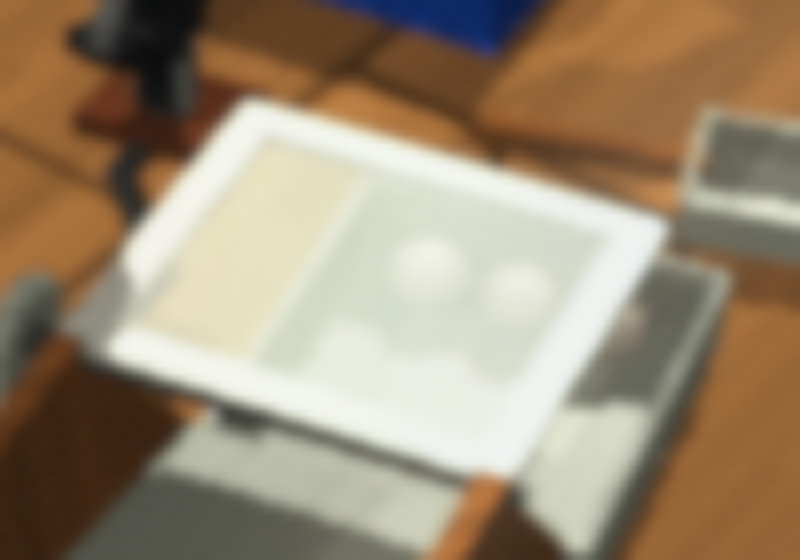

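All three sweets are in the tin, at about (614,204), (580,195) and (545,186), and they agree across the views. Next I'll let the paddle rise at 35–40 mm/s.

```bash
python3 -m jog '[[0,0,-0.002,0,0],[0,0,-0.005,0,0],[0,0,-0.009,0,0],[0,0,-0.013,0,0],[0,0,-0.017,0,0],[0,0,-0.021,0,0],[0,0,-0.025,0,0],[0,0,-0.029,0,0],[0,0,-0.033,0,0],[0,0,-0.037,0,0],[0,0,-0.041,0,0],[0,0,-0.044,0,0],[0,0,-0.047,0,0],[0,0,-0.05,0,0],[0,0,-0.053,0,0],[0,0,-0.056,0,0],[0,0,-0.059,0,0],[0,0,-0.061,0,0]]'
python3 -m jog '[[0,0,-0.002,0,0],[0,0,-0.005,0,0],[0,0,-0.008,0,0],[0,0,-0.011,0,0],[0,0,-0.014,0,0],[0,0,-0.017,0,0],[0,0,-0.02,0,0],[0,0,-0.023,0,0],[0,0,-0.026,0,0],[0,0,-0.029,0,0],[0,0,-0.032,0,0],[0,0,-0.035,0,0],[0,0,-0.038,0,0],[0,0,-0.041,0,0]]'
python3 - <<'E'
from bench import r
from h import *
s=r.sense();p=s['tool_pos'];print(p,s['ft_force'])
S=r.snapshot("scene")
cv2.imwrite("pics/s11.png",cv2.resize(S["pixels"][100:250,230:400,::-1],None,fx=4,fy=4,interpolation=cv2.INTER_CUBIC))
E
```

```text
time: 8.95
tool_pos: [444.9, 148.9, 126.1]
tcp_rot: [179.8, 0.0, 20.2]
ft_force: [0.5, -2.7, 4.2]
finger_gap: 0.2
time: 10.35
tool_pos: [444.9, 149.1, 167.4]
tcp_rot: [179.8, 0.0, 20.2]
ft_force: [0.5, 1.4, -0.1]
finger_gap: 0.4
[444.91680134 149.10535574 167.36290072] [ 0.4652409   1.41344801 -0.08225757]
```

View pics/s11.png

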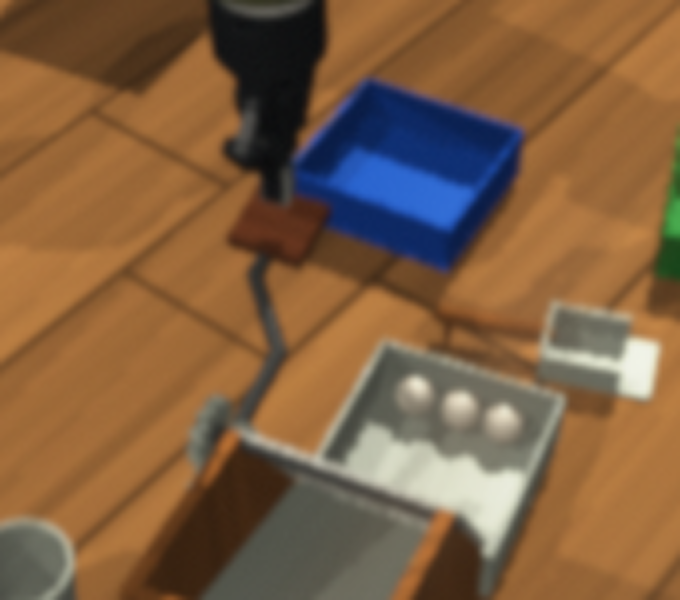

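The lid is shut, three sweets are in the tin and the contact force is zero. Next I take the hand clear, upward.

```bash
python3 -m jog '[[0,0,-0.01,0,0],[0,0,-0.03,0,0],[0,0,-0.06,0,0],[0,0,-0.09,0,0],[-0.01,0,-0.11,0,0],[-0.01,0,-0.12,0,0],[-0.01,0,-0.12,0,0],[-0.01,0,-0.12,0,0]]'
python3 - <<'E'
from bench import r
from h import *
s=r.sense();p=s['tool_pos'];print(p,s['ft_force'])
S=r.snapshot("scene");T=r.snapshot("top")
a=cv2.resize(S["pixels"][100:330,200:420,::-1],(400,418));b=cv2.resize(T["pixels"][130:280,220:440,::-1],(400,273))
o=np.zeros((418,800,3),np.uint8);o[:,:400]=a;o[:273,400:]=b
cv2.imwrite("pics/f12.png",o)
a=cv2.imread("pics/scene0.png")[:,:,::-1].astype(int)
print("diff px at tin/jar/cup/scoop", [np.abs(a[y:y+h,x:x+w]-S["pixels"][y:y+h,x:x+w]).mean().round(1) for x,y,w,h in((310,185,62,20),(252,280,42,50),(218,228,35,40),(345,172,52,30))])
E
```

```text
time: 11.2
tool_pos: [435.7, 146.1, 287.1]
tcp_rot: [179.8, 0.0, 20.2]
ft_force: [-0.7, -0.2, -0.9]
finger_gap: 0.1
[435.67155788 146.10759232 287.08730443] [-0.65923535 -0.21809699 -0.88557558]
diff px at tin/jar/cup/scoop [np.float64(11.5), np.float64(4.9), np.float64(8.5), np.float64(2.0)]
```

View pics/f12.png

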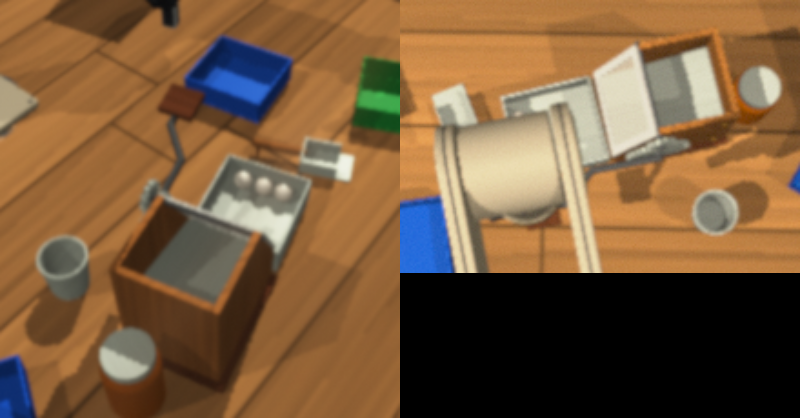

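```bash
python3 -c "
from bench import r
print(r.hand_in())"
```

```text
the job is handed in; nothing more can be done
None
```

I pressed the paddle down to its stop with the fingers shut, so the lid swung fully open. All three sweets rolled into the tin. I then let the paddle rise at about 30–40 mm/s, which eased the lid shut, and took the hand clear to about 290 mm height. The job was handed in at about 11.3 s, and no verdict was reported.

**Last checks:**
- **Lid:** it looks fully shut in both views; I could not read its angle directly. The contact force was back to about zero before I moved the hand away.
- **Sweets:** all three lie in a row by the tin's far wall.
- **Tin:** a rim corner is within 1 px of where it started in the scene view.
- **Jar, cup and scoop:** I saw no shift, but judged this by eye. A picture comparison showed some brightness change at the cup and tin. I put it down to the arm's shadow, plus the sweets now in the tin.

**What disagreed:**
- **Contact height:** the fingers met the paddle at a reported height of roughly 140 to 150 mm, not the expected 174 mm. The stop was at about 64 mm, not 91 mm. I went by force and pictures instead of the given heights.
- **Force at the stop:** it briefly reached about 38 N vertically, plus about 18 N sideways, on the fingertips. I eased off straight away.

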